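# Check the leak tester's emergency stop: press, twist free, reset

## Task

Check the emergency stop of the leak-test station: push the red mushroom button down until it latches and lift your hand off so that it stays down by itself. Then free it by pushing one of its two wings round clockwise (seen from above) with a fingertip until the button springs back up - do not pinch a wing between the fingers - and finally push the blue reset button fully down and let it come back. Do not press the green start button, do not press reset while the stop is down, and leave the loose things on the bench where they are.

Things in the scene. Friction and masses are not known exactly. Their poses are not given: they have to be found in the camera images.
- stop_box: The emergency-stop station, fixed to the bench: a box 84 x 84 mm, 60 mm high (grey below, yellow cover) with a black collar of radius 25 mm whose top is 72 mm above the bench, and in it a red mushroom button. Origin: centre of the underside, on the bench top; z up, and the button's axis is this z axis. Turned up to 0.25 rad about z from start to start. The free space over the cover beside the collar is clear down to 60 mm. It and the push-button box may change places.
- mushroom: The red head of the stop button: a dome of radius 22 mm, its top 100 mm above the bench while up, with two straight wings of the same red along its own +x and -x axes, from the dome to 48 mm from the button's axis, each 14 mm thick across and 14 mm high (undersides at 84 mm, tops at 98 mm above the bench while up, all 7.5 mm lower while latched, 9.5 mm lower at full stroke). Origin on the button's axis, at bench height while up; z up; x and y turn with the head.
- wing_push: The halves of the two wings to be pushed for clockwise turning: the +y half of the +x wing and the -y half of the -x wing (in the axes of mushroom). Same origin and axes as mushroom.
- wing_back: The other halves of the two wings: the -y half of the +x wing and the +y half of the -x wing. Same origin and axes as mushroom. Pressing with the fingers (over 2 N) on a push half and a back half at once while the head is turned counts as pinching.
- stop_press (a joint): How far the mushroom is pressed down, m: 0 up, 0.0095 full stroke. A spring pushes it up (4 N at the top, 9 N at full stroke; with the latch it takes about 8 to 9 N). It latches when pressed beyond about 0.008 while untwisted, and then rests at about 0.0075 when let go.
- stop_twist (a joint): How far the head is turned clockwise seen from above, rad: 0 at rest, at most 0.9. A weak spring turns it back (0.02 to 0.07 N m, while latched up to 0.01 N m of friction besides). The latch lets go at about 0.45 rad, then the button springs up; when let go it turns back to 0.
- stop_top (a point): Centre of the top of the red dome (moves with it).
- wing_a (a point): Middle of the face to push on the +x wing, 36 mm from the axis: push it towards the head's -y.
- wing_b (a point): Middle of the face to push on the -x wing, 36 mm from the axis: push it towards the head's +y.
- panel: The push-button station, fixed to the bench: a grey box 130 x 60 mm, 50 mm high, long along its x axis, with a blue button at x = +36 mm (the far end from the robot) and a green one at x = -36 mm, on the middle line. Origin: centre of the underside; z up. Turned up to 0.25 rad.
- reset_button_top (a point): Centre of the top of the blue reset button (radius 15 mm, 68 mm above the bench, 6 mm above its black bezel of radius 23 mm).
- reset_button (a joint): Travel of the blue button, m: 0 up, 0.006 fully down, which takes 5 N; springs back.
- start_button_top (a point): Centre of the top of the green start button, same size; not to be pressed.
- start_button (a joint): Travel of the green button, m: 0 up, 0.006 fully down.
- grease_tin: Loose bystander: flat round tin with a blue lid, 54 mm across, 24 mm high; origin at the centre of its underside.
- screwdriver: Loose bystander: screwdriver lying along y, 184 mm long, 17 mm thick; origin under its middle.
- vial: Loose bystander: small white dropper bottle with a red cap, 31 mm across, 94 mm high, standing; origin at the centre of its underside.
- connector_spare_0: Loose bystander: dark grey round connector, 25 mm across, 32 mm high, standing; origin at the centre of its underside.
- connector_spare_1: Loose bystander: dark grey round connector, 25 mm across, 32 mm high, standing; origin at the centre of its underside.

How it is judged:
By the outcome, as a careful person would: the job done as asked, in the order asked, and still so for the second after the job is handed in, with the robot touching nothing.
It also fails if it takes over 45 s, if anything falls off the work surface, if the arm or the gripper's body presses on something with over 40 N, if the wrist force passes 120 N, or if a joint passes its speed limit or range.

## Robot

A 6-joint arm with a two-finger parallel gripper is mounted at the origin on a cart in front of the work surface, level with it; the furniture and walls round the work are solid. World frame = base frame: x ahead of the robot, y to its left, z up, the work surface at z = 0. Lengths are in m, angles in rad, forces in N, time in s.
With the tool pointing down it reaches from about 0.35 to 0.975 m from the base axis. Payload 4.9 kg.
Tool frame: the origin (TCP) lies between the finger pads; the fingertips stand 17 mm ahead of it and the grasp point (between the pads) lies 2 mm behind it (manip.nose_length is the distance from the TCP to the fingertips, in m); z points along the fingers, y is the line along which they close (so a half turn about z gives the same grasp; the last joint's range is limited). The gripper opens to 85 mm and grips with 20 to 120 N. Pads are 22 mm wide; open, the fingers measure 114 mm over their backs; the gripper's body (76 mm by 85 mm) begins 54 mm behind the grasp point. The pads swing forward as they close: fully open they stand 13 mm farther back than shut.
Start: joints at [-1.365, 0.053, 1.613, -0, 1.476, -0.119], TCP at [0.199, -0.592, 0.248] pointing down, gripper open.
Joint ranges: [-3.01, 3.01], [-1.01, 2.22], [0.06, 2.58], [-1.02, 4.17], [0.09, 2.62], [-3.14, 3.14]. Speed limits (rad/s): [2.57, 2.57, 3.14, 3.14, 3.14, 3.14].

## Interface

Orientations are given as a unit quaternion [w, x, y, z].
In Python, from plant import manip gives the robot as it stands. The module is installed in compiled form; this text tells all that it offers.
- The arm moves only by the tool apply_moves, never from a script. Its argument "moves" is a list of rows, each a list of 3 entries, a list of its own where there are three numbers: the turn, a rotation vector about the tool's x, y, z in rad, then the shift along the tool's x, y, z in cm, then the closure, from -1 (fully open) to 1 (shut), so that 0 is half open. A call has 1 to 20 rows; each row is the pose to reach, as a shift and turn from the pose commanded when the call began, along the tool's axes at that moment; what a row does not reach only later rows make up. A row lasts 1/10 s, in which the tool goes at most 50 mm and 8.59 degrees, less where a joint would pass 70% of its speed; a pose out of reach is approached as far as the arm can. A call with a gripper value outside its range is refused whole. The fingers move at their own pace and stop on an object; the grip force is fixed at half the most. Time passes only in rows, so rows that repeat a pose let the fingers close. It gives the time, the measured TCP pose, the force, the opening and the grip force at its end, in the units of the state.
- manip.state(): the state, without advancing time (a new reading comes with each control period).
- manip.grab_frame(name): name is "side" or "top"; returns a dict with "image" (384x512x3 uint8, red, green, blue), "K" (3x3 intrinsics, pixels), "rvec" (rotation vector, rad) and "tvec" (3), from world to camera coordinates, as OpenCV has them. Camera axes: x right, y down, z forward; pixel columns grow to the right and rows downward; lengths in m; the calibration is good to about 2 mm. A picture is of the moment at which its call begins. There is no depth.
- manip.job_done(): hands the job in; it is judged then, once.
Trained networks look in a picture, given as the dict that the camera call returned (one of the last four; its "shot" number tells which), for a name from the list of things; names that differ only in an ending like _2 or _b are one class to them, and where a whole thing is asked for, a point or a joint stands for the part that bears it (a point fixed in the world has none). Each returns a list of dicts, best first, with "score" (0 to 1); they miss things now and then, are a little off and sometimes report something else, mostly with a low value. They report only what shows in the picture. A call takes as long as a camera call.
- manip.look_for(picture, label): "location" ([x, y, z] in m, in the coordinates of the camera as it stood for that picture, good to about 4 mm: the middle of the surface that is visible of it).
- manip.silhouettes(picture, label): "pixels" (384x512 bool, what is visible of it).
- manip.spot_point(picture, label): "location" ([x, y, z] in m, in the coordinates of the camera as it stood for that picture, good to about 4 mm: a listed point, or the origin of a listed thing).
The state is a dict: "time": time; "joint_pos": joint angles; "joint_vel": joint speeds; "joint_efforts": joint torques, N m; "tool_pos": TCP position; "tool_rot": TCP orientation; "contact_force": force on the tool from outside, world axes, zero at the start; "ft_torque": the same for the moment, N m; "gripper_width": opening from 0.0 (shut) to 1.0 (fully open); "grasp_force": force on a finger pad.
Only numpy, scipy, OpenCV 4.12 (cv2) and the standard library are available. Lean on these libraries where they do the work, as an engineer would, in place of code of your own. Each camera call takes 0.05 s, during which the arm holds its last target. There are 200 camera calls.

## Working session

There is one attempt and no reset: what is moved stays moved. The work goes in short steps, Python scripts to look and compute and a tool call to move; the robot and the scene stay as the last step left them, time stands still between calls to the robot, and variables do not carry over. Pictures are saved under pics/ and viewed, at most 10 in all, crops included, and the job is handed in when it is done.

Besides the shell and the picture viewer there is one more tool, called after "Request:" as name(argument=value, ...) on one line, values as JSON. apply_moves: Moves the arm, as the interface text tells. Its arguments: {"type":"object","properties":{"moves":{"type":"array"}},"required":["moves"]}

```bash
mkdir -p pics; cat > h.py <<'E'
import numpy as np, cv2
from scipy.spatial.transform import Rotation as R
from plant import manip
def w(p,l):
    return R.from_rotvec(np.ravel(p["rvec"])).inv().apply(np.asarray(l)-np.ravel(p["tvec"]))
def px(p,X): return cv2.projectPoints(np.array([X],float),np.array(p["rvec"],float),np.array(p["tvec"],float),np.array(p["K"],float),None)[0].ravel()
E
python3 - <<'E'
from h import *
ims=[]
for n in ("side","top"):
    p=manip.grab_frame(n); cv2.imwrite(f"pics/{n}0.png",p["image"][...,::-1])
    for l in ("stop_box","mushroom","stop_top","wing_a","panel","reset_button_top","start_button_top","vial","screwdriver","grease_tin","connector_spare_0"):
        for d in manip.spot_point(p,l)[:2]: print(n,l,round(d["score"],2),w(p,d["location"]).round(4),px(p,w(p,d["location"])).round())
s=manip.state(); print(s["tool_pos"],s["tool_rot"],s["contact_force"],s["time"],manip.nose_length,R.from_quat(np.roll(s["tool_rot"],-1)).as_matrix().round(3))
E
```

```text
side stop_box 0.59 [0.4969 0.1555 0.0025] [231. 304.]
side wing_a 0.96 [0.5272 0.1654 0.0931] [213. 272.]
side wing_a 0.82 [0.4581 0.1403 0.0894] [250. 277.]
side panel 0.59 [0.5293 0.017  0.0039] [251. 256.]
side reset_button_top 0.54 [0.5598 0.0255 0.0735] [236. 232.]
side start_button_top 0.63 [0.4889 0.0079 0.069 ] [268. 239.]
side vial 0.76 [0.7352 0.1793 0.0082] [136. 269.]
side vial 0.64 [0.6797 0.1003 0.0015] [177. 257.]
side screwdriver 0.76 [0.6808 0.1001 0.0038] [177. 256.]
side grease_tin 0.78 [ 0.6897 -0.0841  0.0008] [217. 212.]
side connector_spare_0 0.59 [ 0.4122 -0.2018  0.0072] [333. 216.]
side connector_spare_0 0.47 [ 0.4311 -0.2939  0.0033] [338. 196.]
top stop_box 0.8 [ 0.4978  0.1486 -0.0024] [182. 213.]
top mushroom 0.7 [0.492  0.1522 0.0028] [180. 215.]
top mushroom 0.69 [ 0.5232  0.0115 -0.0014] [227. 208.]
top stop_top 0.57 [0.4953 0.1515 0.1011] [173. 209.]
top wing_a 0.85 [0.4595 0.1415 0.0912] [176. 222.]
top wing_a 0.64 [0.5294 0.1601 0.0904] [173. 197.]
top panel 0.89 [ 0.5268  0.012  -0.    ] [227. 207.]
top reset_button_top 0.38 [0.5622 0.0217 0.0737] [223. 191.]
top start_button_top 0.47 [0.4926 0.0023 0.0772] [227. 215.]
top vial 0.69 [0.7404 0.1822 0.0018] [180. 138.]
top screwdriver 0.6 [6.824e-01 1.013e-01 5.000e-04] [203. 157.]
top grease_tin 0.73 [0.4949 0.154  0.0992] [172. 209.]
top grease_tin 0.57 [ 0.6855 -0.0828 -0.0025] [261. 161.]
top connector_spare_0 0.6 [ 0.4138 -0.1992  0.0008] [293. 249.]
top connector_spare_0 0.47 [ 0.4291 -0.301   0.0063] [327. 247.]
[ 0.19942159 -0.59229803  0.24828983] [-1.12665915e-05  9.86843641e-01  1.61677541e-01 -5.53330050e-06] [-0.14019358 -0.43998516 -0.06144988] 1.2 0.017 [[ 0.948  0.319 -0.   ]
 [ 0.319 -0.948  0.   ]
 [-0.    -0.    -1.   ]]
```

View pics/top0.png

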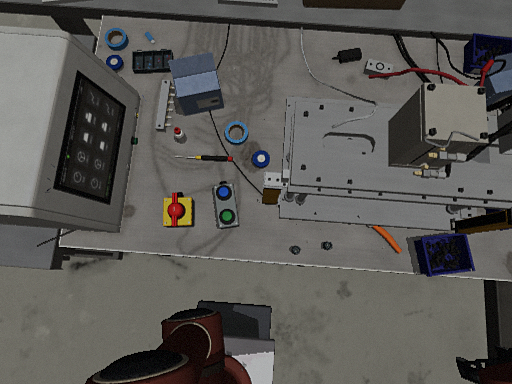

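View pics/side0.png

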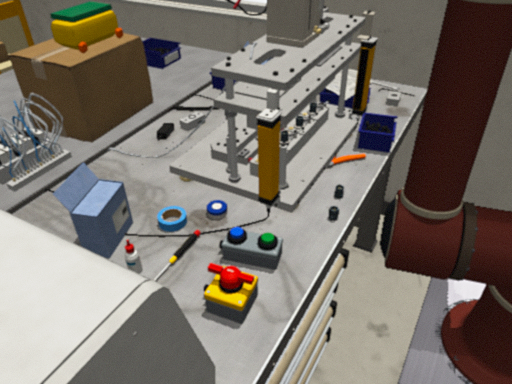

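The top view shows the red mushroom at about (178,210), with its wings roughly along world x. Blue is at (223,191) and green at (227,216). In the side view the mushroom is at (231,275), blue at (236,232) and green at (268,240). The networks' locations match both pictures.

```bash
cat >> h.py <<'E'
def go(*T, s=None):
    """T: (x,y,ztip,heading_deg) -> turn z, shift cm from current pose (tool assumed pointing down)"""
    s=manip.state(); M=R.from_quat(np.roll(s["tool_rot"],-1)).as_matrix(); h=np.degrees(np.arctan2(M[1,0],M[0,0]))
    print("t",s["time"],"pos",np.round(s["tool_pos"],4),"head",h.round(2),"F",np.round(s["contact_force"],2),"w",s["gripper_width"])
    for x,y,z,a in T: print((x,y,z),"turnz",np.radians(h-a).round(3),"cm",(M.T@(np.array([x,y,z+.017])-s["tool_pos"])*100).round(2))
E
python3 -c "
from h import *
go((.38,0,.2,6.5),(.4945,.152,.2,6.5),(.4945,.152,.115,6.5))"
```

```text
t 1.2 pos [ 0.1994 -0.5923  0.2483] head 18.61 F [-0.14 -0.44 -0.06] w 0.9973516346367964
(0.38, 0, 0.2) turnz 0.211 cm [ 36.01 -50.37   3.13]
(0.4945, 0.152, 0.2) turnz 0.211 cm [ 51.72 -61.12   3.13]
(0.4945, 0.152, 0.115) turnz 0.211 cm [ 51.72 -61.12  11.63]
```

Request:
apply_moves(moves=[[[0, 0, 0.1], [3, -5, 0], 1], [[0, 0, 0.2], [6, -9, 0], 1], [[0, 0, 0.21], [9, -13, 0], 1], [[0, 0, 0.21], [12, -17, 0], 1], [[0, 0, 0.21], [15, -21, 0], 1], [[0, 0, 0.21], [18, -25, 0], 1], [[0, 0, 0.21], [21, -29, 0], 1], [[0, 0, 0.21], [24, -33, 0], 1], [[0, 0, 0.21], [27, -37.5, 0], 1], [[0, 0, 0.21], [30, -42, 0], 1], [[0, 0, 0.21], [33, -46, 1], 1], [[0, 0, 0.21], [36, -50.3, 2], 1], [[0, 0, 0.21], [40, -53, 3], 1], [[0, 0, 0.21], [44, -56, 3], 1], [[0, 0, 0.21], [48, -58.7, 3], 1], [[0, 0, 0.21], [51.7, -61.1, 3], 1], [[0, 0, 0.21], [51.7, -61.1, 6], 1], [[0, 0, 0.21], [51.7, -61.1, 9], 1], [[0, 0, 0.21], [51.7, -61.1, 11], 1], [[0, 0, 0.21], [51.7, -61.1, 11.6], 1]])

```text
time: 3.2
tool_pos: [0.4926, 0.1517, 0.1293]
tool_rot: [0.0, 0.998, 0.058, -0.003]
contact_force: [-0.5, -0.8, -0.5]
gripper_width: -0.001
grasp_force: 0.0
```

```bash
python3 - <<'E'
from h import *
go((.4945,.152,.100,6.5),(.4945,.152,.0905,6.5))
ims=[]
for n in ("side","top"):
    p=manip.grab_frame(n)
    u,v=px(p,[.4945,.152,.1]).astype(int)
    ims.append(cv2.resize(p["image"][v-50:v+50,u-65:u+65,::-1],(390,300),interpolation=cv2.INTER_CUBIC))
cv2.imwrite("pics/a.png",np.hstack(ims))
E
```

```text
t 3.2 pos [0.4926 0.1517 0.1293] head 6.6 F [-0.5  -0.79 -0.46] w -0.0013743865717771593
(0.4945, 0.152, 0.1) turnz 0.002 cm [ 0.2  -0.01  1.23]
(0.4945, 0.152, 0.0905) turnz 0.002 cm [ 0.2  -0.01  2.18]
```

View pics/a.png

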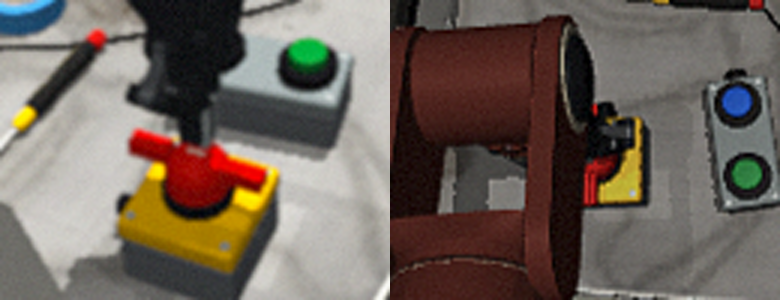

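The closed fingertips hover just above the dome centre (side crop, about (198,145)). I'll press down now.

Request:
apply_moves(moves=[[[0, 0, 0], [0.1, 0, 0.8], 1], [[0, 0, 0], [0.1, 0, 1.3], 1], [[0, 0, 0], [0.1, 0, 1.7], 1], [[0, 0, 0], [0.1, 0, 2.0], 1], [[0, 0, 0], [0.1, 0, 2.15], 1], [[0, 0, 0], [0.1, 0, 2.15], 1]])

```text
time: 3.9
tool_pos: [0.4963, 0.1519, 0.1128]
tool_rot: [-0.0, 0.998, 0.057, 0.001]
contact_force: [-2.2, -1.1, 7.8]
gripper_width: 0.001
grasp_force: 3.8
```

Request:
apply_moves(moves=[[[0, 0, 0], [-0.1, 0, 0.2], 1], [[0, 0, 0], [-0.1, 0, 0.35], 1], [[0, 0, 0], [-0.1, 0, 0.45], 1], [[0, 0, 0], [-0.1, 0, 0.45], 1]])

```text
time: 4.3
tool_pos: [0.496, 0.1519, 0.1085]
tool_rot: [-0.0, 0.998, 0.057, 0.002]
contact_force: [0.2, -0.1, 7.5]
gripper_width: 0.002
grasp_force: 3.5
```

Request:
apply_moves(moves=[[[0, 0, 0], [0, 0, 0.15], 1], [[0, 0, 0], [0, 0, 0.25], 1], [[0, 0, 0], [0, 0, 0.3], 1], [[0, 0, 0], [0, 0, 0.3], 1]])

```text
time: 4.7
tool_pos: [0.4965, 0.152, 0.107]
tool_rot: [-0.0, 0.998, 0.057, 0.002]
contact_force: [-3.7, -0.2, 13.6]
gripper_width: -0.002
grasp_force: 6.9
```

Request:
apply_moves(moves=[[[0, 0, 0], [0, 0, 0.1], 1], [[0, 0, 0], [0, 0, 0.15], 1], [[0, 0, 0], [0, 0, 0.15], 1]])

```text
time: 5.0
tool_pos: [0.4969, 0.152, 0.1069]
tool_rot: [-0.0, 0.998, 0.057, 0.002]
contact_force: [-6.2, -1.3, 19.5]
gripper_width: -0.0
grasp_force: 10.0
```

The button is at its end stop (force rising, no more travel). Next I'll lift off and check that it latched.

Request:
apply_moves(moves=[[[0, 0, 0], [0, 0, -1], 1], [[0, 0, 0], [0, 0, -3], 1], [[0, 0, 0], [0, 1, -5], 1], [[0, 0, 0], [-3, 5, -6], 1], [[0, 0, 0], [-4, 6, -6], 1], [[0, 0, 0], [-4, 6, -6], 1]])

```text
time: 5.6
tool_pos: [0.4611, 0.0864, 0.1621]
tool_rot: [0.0, 0.998, 0.056, 0.001]
contact_force: [0.8, 0.6, -0.8]
gripper_width: 0.002
grasp_force: 0.0
```

```bash
python3 - <<'E'
from h import *
C=np.array([.4945,.152]);a=np.radians(6.5);f=lambda x,y:C+[x*np.cos(a)-y*np.sin(a),x*np.sin(a)+y*np.cos(a)]
go((*f(-.040,-.034),.115,6.5),(*f(-.040,-.034),.078,6.5),(*f(-.040,-.004),.078,6.5))
p=manip.grab_frame("side")
for l in ("stop_top","wing_a"):
    for d in manip.spot_point(p,l)[:2]: print(l,round(d["score"],2),w(p,d["location"]).round(4))
u,v=px(p,[.4945,.152,.1]).astype(int)
cv2.imwrite("pics/b.png",cv2.resize(p["image"][v-50:v+50,u-65:u+65,::-1],(650,500),interpolation=cv2.INTER_CUBIC))
E
```

```text
t 5.6 pos [0.4611 0.0864 0.1621] head 6.44 F [ 0.82  0.62 -0.81] w 0.002417880420221877
(np.float64(0.45860603504104536), np.float64(0.11369042835627975), 0.115) turnz -0.001 cm [ 0.06 -2.74  3.01]
(np.float64(0.45860603504104536), np.float64(0.11369042835627975), 0.078) turnz -0.001 cm [ 0.06 -2.74  6.71]
(np.float64(0.4552099386280081), np.float64(0.14349758402657736), 0.078) turnz -0.001 cm [ 0.05 -5.74  6.71]
stop_top 0.84 [0.4943 0.1531 0.0947]
wing_a 0.97 [0.5313 0.1656 0.0852]
wing_a 0.93 [0.462  0.1424 0.0836]
```

View pics/b.png

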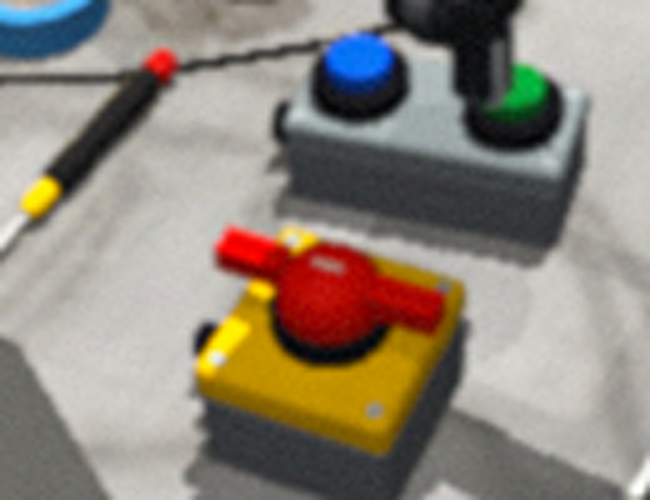

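The mushroom stays down by itself: its top reads 0.0947 and the wings 0.084, against 0.091–0.093 before. The near wing's tip shows at (440,310) in the crop. I'll go down beside it and push.

Request:
apply_moves(moves=[[[0, 0, 0], [0.1, -2.5, 1], 1], [[0, 0, 0], [0.1, -2.5, 4], 1], [[0, 0, 0], [0.1, -2.5, 6], 1], [[0, 0, 0], [0.1, -2.5, 6.7], 1], [[0, 0, 0], [0.1, -2.5, 6.7], 1]])

```text
time: 6.25
tool_pos: [0.459, 0.113, 0.0934]
tool_rot: [-0.0, 0.998, 0.058, -0.002]
contact_force: [-0.4, -0.7, 1.0]
gripper_width: 0.001
grasp_force: 0.0
```

```bash
python3 - <<'E'
from h import *
C=np.array([.4955,.1525]);a=np.radians(6.5);f=lambda x,y:C+[x*np.cos(a)-y*np.sin(a),x*np.sin(a)+y*np.cos(a)]
go((*f(-.040,-.0215),.078,6.5),(*f(-.040,-.0045),.078,6.5))
p=manip.grab_frame("side")
u,v=px(p,[.4945,.152,.1]).astype(int)
cv2.imwrite("pics/c.png",cv2.resize(p["image"][v-50:v+50,u-65:u+65,::-1],(650,500),interpolation=cv2.INTER_CUBIC))
E
```

```text
t 6.25 pos [0.459  0.113  0.0934] head 6.62 F [-0.43 -0.73  1.03] w 0.00060606031997568
(np.float64(0.4581909948689465), np.float64(0.1266100765522371), 0.078) turnz 0.002 cm [ 0.08 -1.36 -0.16]
(np.float64(0.4562665402348921), np.float64(0.14350079809873909), 0.078) turnz 0.002 cm [ 0.08 -3.06 -0.16]
```

View pics/c.png

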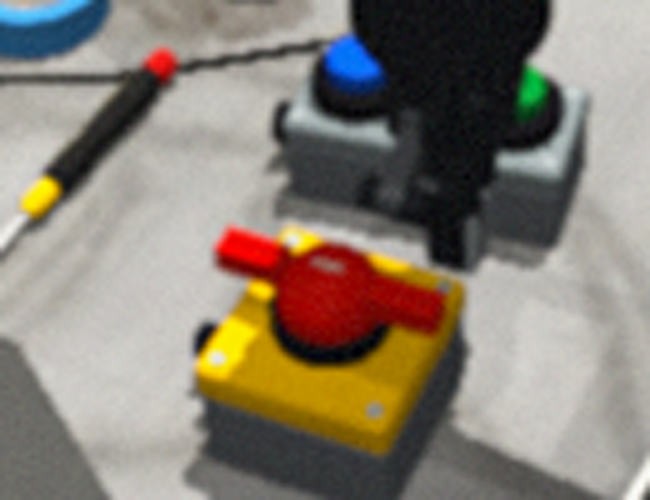

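The fingertip stands beside the near wing's push side (crop (455,245)), with the wing at (420,300). Now I'll push.

Request:
apply_moves(moves=[[[0, 0, 0], [0.1, -0.8, -0.15], 1], [[0, 0, 0], [0.1, -1.3, -0.15], 1], [[0, 0, 0], [0.1, -1.8, -0.15], 1], [[0, 0, 0], [0.1, -2.2, -0.15], 1], [[0, 0, 0], [0.1, -2.6, -0.15], 1], [[0, 0, 0], [0.1, -2.9, -0.15], 1], [[0, 0, 0], [0.1, -2.9, -0.15], 1]])

```text
time: 7.0
tool_pos: [0.4573, 0.1417, 0.0964]
tool_rot: [0.0, 0.998, 0.058, -0.0]
contact_force: [-0.9, -1.4, 1.6]
gripper_width: -0.002
grasp_force: 0.6
```

```bash
python3 - <<'E'
from h import *
go()
p=manip.grab_frame("side")
for l in ("stop_top","wing_a"):
    for d in manip.spot_point(p,l)[:2]: print(l,round(d["score"],2),w(p,d["location"]).round(4))
u,v=px(p,[.4945,.152,.1]).astype(int)
cv2.imwrite("pics/d.png",cv2.resize(p["image"][v-50:v+50,u-65:u+65,::-1],(650,500),interpolation=cv2.INTER_CUBIC))
E
```

```text
t 7.0 pos [0.4573 0.1417 0.0964] head 6.6 F [-0.86 -1.45  1.62] w -0.002146202726590533
stop_top 0.8 [0.4987 0.1559 0.1018]
stop_top 0.25 [0.4891 0.0094 0.0729]
wing_a 0.92 [0.5303 0.1496 0.0916]
wing_a 0.78 [0.459  0.156  0.0887]
```

View pics/d.png

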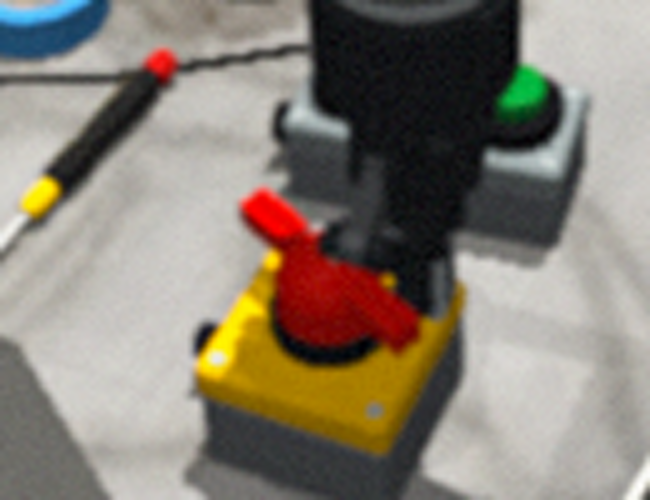

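The head is turned about 0.4 rad or more and the top reads 0.102, so it has probably sprung up. I'll push a little further to be sure, then back off, lift and look.

Request:
apply_moves(moves=[[[0, 0, 0], [0, -0.3, 0], 1], [[0, 0, 0], [0, -0.5, 0], 1], [[0, 0, 0], [0, -0.5, 0], 1], [[0, 0, 0], [0, 0.5, 0], 1], [[0, 0, 0], [0, 1.5, 0], 1], [[0, 0, 0], [0, 2.7, 0], 1], [[0, 0, 0], [0, 4, 0], 1], [[0, 0, 0], [0, 4.5, -3], 1], [[0, 0, 0], [-2, 4.5, -7], 1], [[0, 0, 0], [-2, 4.5, -7], 1]])

```text
time: 8.15
tool_pos: [0.4452, 0.0935, 0.1726]
tool_rot: [0.0, 0.998, 0.057, 0.005]
contact_force: [2.0, 1.2, 0.7]
gripper_width: 0.001
grasp_force: 0.0
```

```bash
python3 - <<'E'
from h import *
go()
im=[]
for n in ("side","top"):
  p=manip.grab_frame(n)
  for l in ("stop_top","wing_a","reset_button_top","start_button_top","panel"):
    for d in manip.spot_point(p,l)[:2]: print(n,l,round(d["score"],2),w(p,d["location"]).round(4))
  u,v=px(p,[.51,.08,.1]).astype(int)
  im.append(cv2.resize(p["image"][v-65:v+65,u-65:u+65,::-1],(390,390),interpolation=cv2.INTER_CUBIC))
cv2.imwrite("pics/e.png",np.hstack(im))
go((.561,.0235,.10,14),(.561,.0235,.068,14))
E
```

```text
t 8.15 pos [0.4452 0.0935 0.1726] head 6.51 F [2.03 1.23 0.73] w 0.0013954784253445182
side stop_top 0.79 [0.4957 0.154  0.1034]
side wing_a 0.79 [0.4633 0.1428 0.0933]
side wing_a 0.59 [0.5298 0.1655 0.093 ]
side reset_button_top 0.6 [0.5302 0.0139 0.0058]
side reset_button_top 0.57 [0.5624 0.0221 0.0728]
side start_button_top 0.66 [0.4972 0.1569 0.0037]
side start_button_top 0.59 [0.4898 0.0045 0.0726]
side panel 0.96 [0.5307 0.017  0.0036]
top reset_button_top 0.41 [0.5606 0.0225 0.0733]
top start_button_top 0.44 [0.4944 0.0036 0.073 ]
top panel 0.87 [ 0.5215  0.0113 -0.003 ]
t 8.75 pos [0.4425 0.0945 0.1658] head 6.59 F [-0.49  0.52 -0.11] w 0.002814767934356964
(0.561, 0.0235, 0.1) turnz -0.129 cm [10.96  8.41  4.87]
(0.561, 0.0235, 0.068) turnz -0.129 cm [10.96  8.41  8.07]
```

View pics/e.png

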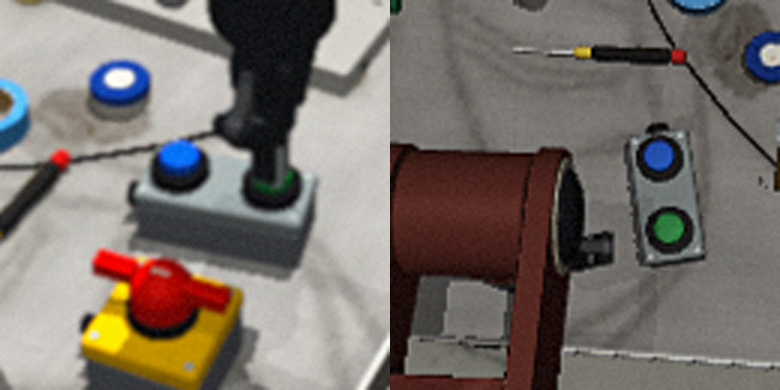

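The mushroom is up (0.103, like the start reading) and turned back (wings as before). Blue is at (178,165) in the side half and (660,157) in the top half. Next is reset.

Request:
apply_moves(moves=[[[0, 0, -0.07], [4, 3, 0], 1], [[0, 0, -0.13], [8, 6, 0], 1], [[0, 0, -0.13], [11, 8.5, 0], 1], [[0, 0, -0.13], [11, 8.5, 3], 1], [[0, 0, -0.13], [11, 8.5, 6], 1], [[0, 0, -0.13], [11, 8.5, 6.5], 1], [[0, 0, -0.13], [11, 8.5, 6.5], 1]])

```text
time: 9.45
tool_pos: [0.5607, 0.0228, 0.1]
tool_rot: [-0.0, 0.993, 0.122, -0.002]
contact_force: [-0.4, 0.1, 0.8]
gripper_width: -0.001
grasp_force: 0.0
```

```bash
python3 - <<'E'
from h import *
im=[]
for n in ("side","top"):
  p=manip.grab_frame(n)
  u,v=px(p,[.54,.03,.08]).astype(int)
  im.append(cv2.resize(p["image"][v-45:v+45,u-45:u+45,::-1],(390,390),interpolation=cv2.INTER_CUBIC))
cv2.imwrite("pics/f.png",np.hstack(im))
go((.561,.0228,.068,14),(.561,.0228,.062,14))
E
```

```text
t 9.55 pos [0.5625 0.0227 0.1028] head 14.05 F [ 0.07 -0.25  0.13] w 2.9112496095680586e-05
(0.561, 0.0228, 0.068) turnz 0.001 cm [-0.15 -0.05  1.78]
(0.561, 0.0228, 0.062) turnz 0.001 cm [-0.15 -0.05  2.38]
```

View pics/f.png

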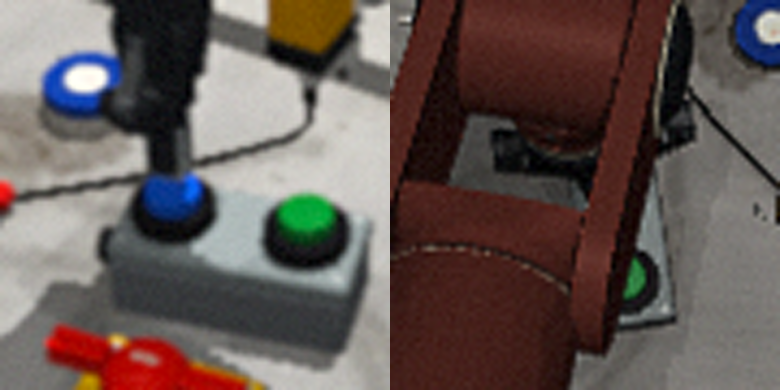

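The fingertips are right over the blue button (side half, (172,185)), well clear of green. I'll press it.

Request:
apply_moves(moves=[[[0, 0, 0], [-0.1, 0, 1.0], 1], [[0, 0, 0], [-0.1, 0, 1.6], 1], [[0, 0, 0], [-0.1, 0, 2.0], 1], [[0, 0, 0], [-0.1, 0, 2.3], 1], [[0, 0, 0], [-0.1, 0, 2.4], 1], [[0, 0, 0], [-0.1, 0, 2.4], 1]])

```text
time: 10.15
tool_pos: [0.5618, 0.0224, 0.0826]
tool_rot: [0.0, 0.992, 0.122, 0.0]
contact_force: [-12.0, 0.1, 26.0]
gripper_width: 0.003
grasp_force: 13.4
```

```bash
python3 - <<'E'
from h import *
p=manip.grab_frame("side");go()
u,v=px(p,[.54,.03,.08]).astype(int)
cv2.imwrite("pics/g.png",cv2.resize(p["image"][v-35:v+35,u-45:u+45,::-1],(720,560),interpolation=cv2.INTER_CUBIC))
manip.grab_frame("side");go()
E
```

```text
t 10.2 pos [0.5618 0.0224 0.0826] head 14.05 F [-12.44   0.95  26.49] w 0.0026222611451380546
t 10.25 pos [0.5618 0.0224 0.0826] head 14.05 F [-12.53   0.63  26.9 ] w 0.000266057680250815
```

View pics/g.png

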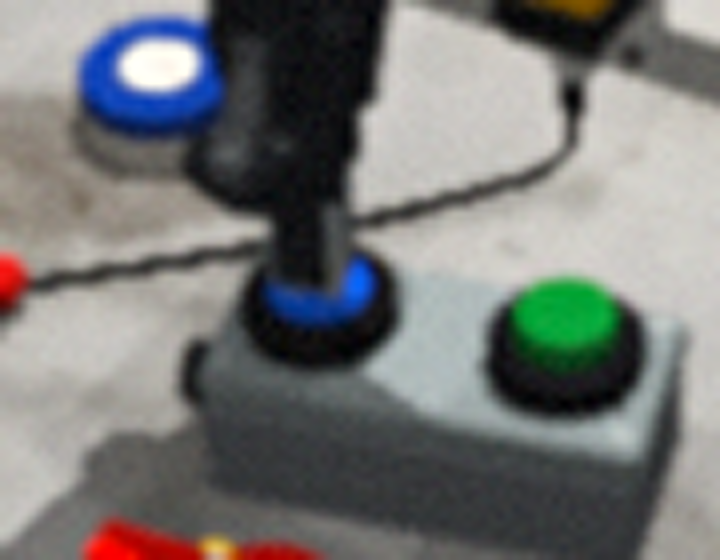

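Blue looks sunk to its bezel (crop (320,290)) while green stands proud. 26 N without motion means a hard stop. I'll come up in small steps and read the force to confirm the stroke.

Request:
apply_moves(moves=[[[0, 0, 0], [0, 0, 0.1], 1], [[0, 0, 0], [0, 0, 0.1], 1]])

```text
time: 10.45
tool_pos: [0.5619, 0.0223, 0.0825]
tool_rot: [0.0, 0.992, 0.122, -0.0]
contact_force: [-14.9, 1.2, 31.0]
gripper_width: 0.0
grasp_force: 15.7
```

Request:
apply_moves(moves=[[[0, 0, 0], [0, 0, -0.4], 1], [[0, 0, 0], [0, 0, -0.4], 1]])

```text
time: 10.65
tool_pos: [0.5619, 0.0224, 0.0829]
tool_rot: [0.0, 0.993, 0.122, 0.001]
contact_force: [-4.5, 0.5, 12.8]
gripper_width: -0.001
grasp_force: 6.4
```

Request:
apply_moves(moves=[[[0, 0, 0], [0, 0, -0.2], 1], [[0, 0, 0], [0, 0, -0.2], 1]])

```text
time: 10.85
tool_pos: [0.5618, 0.0223, 0.0838]
tool_rot: [0.0, 0.993, 0.122, 0.001]
contact_force: [0.8, -0.5, 4.1]
gripper_width: 0.003
grasp_force: 2.2
```

Request:
apply_moves(moves=[[[0, 0, 0], [0, 0, -0.2], 1], [[0, 0, 0], [0, 0, -0.2], 1]])

```text
time: 11.05
tool_pos: [0.5617, 0.0224, 0.0852]
tool_rot: [0.0, 0.993, 0.122, 0.001]
contact_force: [2.9, 0.9, 3.9]
gripper_width: -0.003
grasp_force: 1.8
```

Request:
apply_moves(moves=[[[0, 0, 0], [0, 0, -0.2], 1], [[0, 0, 0], [0, 0, -0.2], 1]])

```text
time: 11.25
tool_pos: [0.5609, 0.0223, 0.0865]
tool_rot: [0.0, 0.993, 0.122, 0.0]
contact_force: [2.6, -0.3, 3.1]
gripper_width: -0.003
grasp_force: 1.4
```

Request:
apply_moves(moves=[[[0, 0, 0], [0, 0, -0.2], 1], [[0, 0, 0], [0, 0, -0.2], 1]])

```text
time: 11.45
tool_pos: [0.5603, 0.0223, 0.088]
tool_rot: [-0.0, 0.993, 0.122, -0.001]
contact_force: [0.9, -0.6, 2.0]
gripper_width: -0.002
grasp_force: 1.0
```

The spring force was still acting 5 mm above the hard stop, so it was a full stroke. Now I'll lift clear.

Request:
apply_moves(moves=[[[0, 0, 0], [0, 0, -1], 1], [[0, 0, 0], [0, 0, -4], 1], [[0, 0, 0], [0, 0, -8], 1], [[0, 0, 0], [-4, 2, -12], 1], [[0, 0, 0], [-8, 5, -13], 1], [[0, 0, 0], [-10, 8, -13], 1], [[0, 0, 0], [-10, 8, -13], 1]])

```text
time: 12.15
tool_pos: [0.4812, -0.0825, 0.2192]
tool_rot: [0.001, 0.993, 0.12, -0.0]
contact_force: [-0.3, 1.2, -0.2]
gripper_width: 0.004
grasp_force: 0.0
```

```bash
python3 - <<'E'
from h import *
p=manip.grab_frame("side");go()
for l in ("stop_top","reset_button_top","start_button_top","screwdriver","vial","grease_tin"):
    for d in manip.spot_point(p,l)[:2]: print(l,round(d["score"],2),w(p,d["location"]).round(4))
cv2.imwrite("pics/h.png",cv2.resize(p["image"][170:330,100:360,::-1],(780,480),interpolation=cv2.INTER_CUBIC))
E
```

```text
t 12.2 pos [ 0.4819 -0.0809  0.2185] head 13.8 F [ 0.24 -0.37  0.57] w 0.002492336577883593
stop_top 0.86 [0.4936 0.1527 0.1033]
stop_top 0.49 [0.7352 0.178  0.0034]
reset_button_top 0.49 [0.5615 0.0208 0.0718]
start_button_top 0.49 [0.4893 0.0069 0.072 ]
screwdriver 0.74 [0.675  0.0999 0.0008]
vial 0.56 [0.7381 0.1805 0.0039]
vial 0.52 [0.5273 0.0148 0.0049]
grease_tin 0.87 [ 6.888e-01 -8.420e-02  4.000e-04]
```

View pics/h.png

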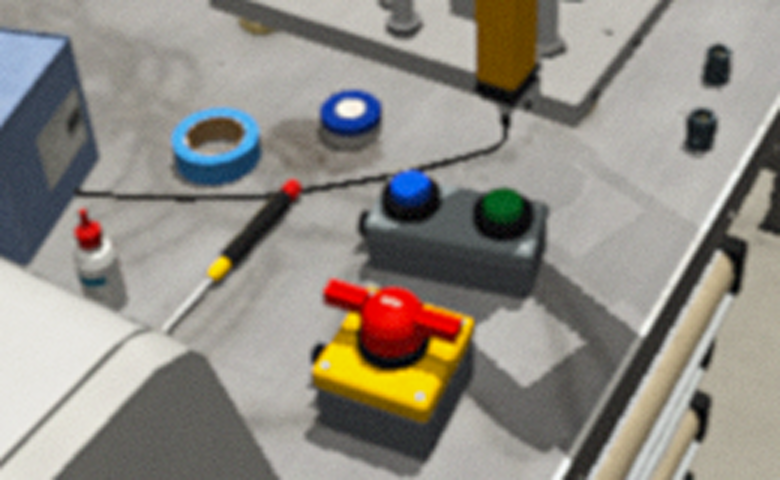

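The red head at (393,315) is up and untwisted, blue at (410,190) and green at (502,208) are both up, the loose things have not moved, and the arm is clear. I'll hand it in.

```bash
python3 -c "
from plant import manip
print(manip.job_done())"
```

```text
the job is handed in; nothing more can be done
None
```

The job is handed in at about 12 s: I latched the stop, freed it by pushing one wing clockwise until it sprang up, then pressed reset fully and let it come back; green was not pressed and nothing loose was moved.

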